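Seat the filter drawer, then show the white-capped vial to the inspection camera

ROBOT

A 7-joint arm with a two-finger parallel gripper is mounted at the origin on a cart in front of the work surface, level with it; the furniture and walls round the work are solid. World frame = base frame: x ahead of the robot, y to its left, z up, the work surface at z = 0. Lengths are in mm, angles in rad, forces in N, time in s.
With the tool pointing down it reaches from about 400 to 900 mm from the base axis. Payload 5.6 kg.
Tool frame: the origin (TCP) lies midway between the tips of the shut fingers; the grasp point (between the pads) lies 19 mm behind it; z points along the fingers, y is the line along which they close (so a half turn about z gives the same grasp; the last joint's range is limited). The gripper opens to 92 mm and grips with 3 to 60 N. Pads are 20 mm wide; open, the fingers measure 128 mm over their backs; the gripper's body (75 mm by 189 mm) begins 69 mm behind the grasp point.
Start: joints at [1.195, 0.468, -0.012, 1.603, 0.006, 1.071, -0.056], TCP at [212.308, -614.357, 214.592] pointing down, gripper open.
Joint ranges: [-2.53, 2.53], [-0.31, 2.02], [-1.57, 1.55], [0.28, 2.44], [-1.29, 4.43], [0.15, 1.84], [-2.92, 2.92]. Speed limits (rad/s): [2.57, 2.57, 3.14, 3.14, 3.14, 3.14, 3.14].

INTERFACE

Orientations are given as a rotation vector (axis times angle).
In Python, from cell import robot, grip, kin, viewer gives the robot as it stands. Calls block until the motion is done:
- robot.movep(position, orientation): joint-space move of the TCP to a pose.
- robot.servo_line(position, feed=150, rotation=None): straight line of the TCP; rotation=None keeps the orientation; feed is the mean speed in mm/s.
- robot.goto_joints(angles): joint-space move.
- grip(opening, newtons=None): opening from 0.0 (shut) to 1.0 (fully open); newtons is the grip in N (None keeps the last); returns when the fingers have stopped.
- robot.hold(seconds).
- kin.ik(position, orientation): joint angles nearest the present ones, or None.
- robot.observe(): the state.
- viewer.read_camera(name): name is "side" or "top"; returns the picture (400x640x3 uint8, red, green, blue); there is no depth.
- viewer.camera_info(name): a dict with "camera_matrix" (3x3 intrinsics, pixels), "R" (3x3) and "t" (3): a world point X has camera coordinates R X + t. Camera axes: x right, y down, z forward; pixel columns grow to the right and rows downward; lengths in mm; the calibration is good to about 2 mm. A picture is of the moment at which its call begins. camera_info takes no time and is no camera call.
A pose or a line that the arm cannot do raises robot.IKError and nothing moves.
- robot.job_done(): hands the job in; it is judged then, once.
Trained networks look in the newest picture that a camera, given by its name, has taken for a name from the list of things; names that differ only in an ending like _2 or _b are one class to them, and where a whole thing is asked for, a point or a joint stands for the part that bears it (a point fixed in the world has none). Each returns a list of dicts, best first, with "confidence" (0 to 1); they miss things now and then, are a little off and sometimes report something else, mostly with a low value. They report only what shows in the picture. A call takes as long as a camera call.
- viewer.silhouettes(name, camera): "mask" (400x640 bool, what is visible of it).
- viewer.pinpoint(name, camera): "at" ([x, y, z] in mm, in the coordinates of the camera as it stood for that picture, good to about 4 mm: a listed point, or the origin of a listed thing).
The state is a dict: "t": time; "joints": joint angles; "joint_velocities": joint speeds; "joint_torque": joint torques, N m; "tcp_pos": TCP position; "tcp_rot": TCP orientation; "contact_force": force on the tool from outside, world axes, zero at the start; "wrist_torque": the same for the moment, N m; "grip_width": opening from 0.0 (shut) to 1.0 (fully open); "grip_force": force on a finger pad.
Only numpy, scipy, OpenCV 4.12 (cv2) and the standard library are available. Lean on these libraries where they do the work, as an engineer would, in place of code of your own. Each camera call takes 0.05 s, during which the arm holds its last target. There are 200 camera calls.

TASK

Push the inspection camera's open filter drawer fully home until it seats at its detent, and only then take the white-capped vial out of the rack at the front of the worktop, left of the camera, and present it: upright in free air straight above the middle of the round light window, with the middle of the vial at the height of the lens axis. Finish while still holding it there, keeping it still for the picture. Do not knock over or noticeably shift the rack, the other vials in it, the amber bottle or the timer on the black case, and do not let the vial bump the camera or its lamp house.

Things in the scene. Friction and masses are not known exactly. Their poses are not given: they have to be found in the camera images.
- inspection_camera: Fixed bench camera on a white lamp house, 200 (its x) x 104 x 62 mm high, with a filter drawer in its front and a round light window in its top; dark camera box on a post at the rear. Origin: centre of the underside, on the worktop; -x axis = out of the front (lens looks and drawer opens that way), z up. Lamp house front at x = -100 mm, window centre -50, lens face +10, camera box +34 to +100.
- view_point (a point): Where the middle of the vial goes: on the level lens axis, 150 mm above the worktop, 60 mm in front of the black lens face, straight above the centre of the light window (opal disc 51 mm across, in a dark rim 62 mm across whose top is 64 mm above the worktop). The camera box is 54 mm wide, its top at 177 mm. Axes as inspection_camera.
- filter_drawer (a joint): How far the filter drawer stands open, m: 0 = home at a hard stop, at most 0.080, starts 0.030 to 0.075. Slides level, closing towards +x of the camera. Friction about 1 N; from 9 mm open a sprung detent ball resists with about 4 N (let go there, the drawer springs back a little); from about 3 mm on it draws the drawer home and keeps it there.
- drawer_lip (a point): Middle of the front edge of the drawer's black finger lip, its outermost part; moves with the drawer. Home, it lies at x = -115 mm of the camera, 41 mm above the worktop. Lip 46 mm wide, 6 mm thick, 8 mm proud of the flat grey front panel (100 mm wide, 10 to 52 mm above the worktop). Behind the panel: a tray with a round orange filter. Axes as the camera's.
- vial_rack: Loose white vial rack near the worktop's front edge, left of the camera (another, fixed rack stands far back right): 62 (its x) x 152 (its y) x 52 mm, 0.16 kg. Floor top 6 mm, hole plate top 43 mm above the worktop, end walls 52 mm high at both y ends. Square 18 mm holes in two rows, x = -15 and +15 mm, at y = -53.5, -26, 0, 26, 53.5 mm. Origin: centre of the underside; z up.
- white_vial: The vial to present, the only one in this rack with a white cap: 14 mm across, 78 mm tall (cap 12.8 mm across, top 8 mm), about 22 g. Upright in the rack row x = +15 mm, hole y = -53.5, 0 or 53.5 mm, foot 6 mm and top 84 mm above the worktop. Along the rack's y, 39 mm is clear on either side of it (end walls excepted). Origin: centre of its underside, z up through the cap.
- white_vial_mid (a point): Middle of the white-capped vial, 39 mm above its underside on its axis; axes as those of the vial.
- red_vial: Vial with a red cap, same size as the white one, in another hole of the same row. Stays in the rack. Origin: centre of its underside, z up.
- blue_vial: Vial with a blue cap, same size, in the third of those holes. Stays in the rack. Origin: centre of its underside, z up.
- spare_vial: Another vial with a blue cap, same size, in the other row (x = -15 mm, y = +26.5 mm of the rack). Stays in the rack. Origin: centre of its underside, z up.
- amber_bottle: Bystander: amber bottle, 46 mm across, 102 mm high, standing behind the rack. Origin: centre of its underside.
- timer: Bystander: white bench timer 62 x 62 x 21 mm with a green and a red key, lying on the flat black case (top 45 mm above the worktop) beside the camera. Origin: centre of its underside.

How it is judged:
By the outcome, as a careful person would: the job done as asked, in the order asked, and still so for the second after the job is handed in, while the arm keeps its last pose, push and grip.
It also fails if it takes over 54 s, if anything falls off the work surface, if the arm or the gripper's body presses on something with over 40 N, if the wrist force passes 120 N, or if a joint passes its speed limit or range.

## Working session

There is one attempt and no reset: what is moved stays moved. The work goes in short steps, each a Python script; the robot and the scene stay as the last script left them, time stands still between calls to the robot, and variables do not carry over. Pictures are saved under pics/ and viewed, at most 10 in all, crops included, and the job is handed in when it is done.

```bash
mkdir -p pics; cat > h.py <<'E'
import numpy as np, cv2
from cell import robot, grip, kin, viewer
def cam(n):
    c=viewer.camera_info(n); return np.array(c["camera_matrix"]),np.array(c["R"]),np.array(c["t"]).ravel()
def w(p,n):
    K,R,t=cam(n); return R.T@(np.array(p)-t)
def px(X,n):
    K,R,t=cam(n); q=K@(R@np.array(X)+t); return q[:2]/q[2]
def onz(u,z,n):
    K,R,t=cam(n); d=R.T@np.linalg.solve(K,[u[0],u[1],1.]); c=-R.T@t; return c+d*(z-c[2])/d[2]
def snap(n,f):
    im=viewer.read_camera(n); cv2.imwrite('pics/'+f,im[:,:,::-1]); return im
E
python3 - <<'E'
from h import *
np.set_printoptions(precision=1,suppress=True)
for n in ("side","top"):
    snap(n,n+"0.png"); K,R,t=cam(n); print(n,"cam at",-R.T@t, K[0,0])
    for o in ("inspection_camera","view_point","drawer_lip","vial_rack","white_vial","white_vial_mid","red_vial","blue_vial","spare_vial","amber_bottle","timer"):
        for d in viewer.pinpoint(o,n)[:2]: 
            X=w(d["at"],n); print(o,round(d["confidence"],2),X,px(X,n))
o=robot.observe();print(o["t"],o["tcp_rot"])
E
```

```text
side cam at [217.9 413.7 626.3] 387.7763022897743
inspection_camera 0.71 [ 417.8 -380.     3.8] [410.5 212.4]
view_point 0.56 [ 410.7 -330.5  148.8] [414.2 174.7]
drawer_lip 0.69 [ 403.5 -202.8   40.8] [391.2 244.8]
vial_rack 0.62 [424.  -43.4   0.2] [349.5 303.9]
white_vial 0.48 [429.6  14.8   5.3] [333.1 322.5]
white_vial_mid 0.45 [430.7  10.   47.8] [334.  306.2]
red_vial 0.47 [441.6 -92.8   2.8] [352.6 283.3]
blue_vial 0.63 [433.4 -43.3   8.5] [345.4 299.4]
spare_vial 0.43 [404.4 -18.2   1.1] [352.7 316.8]
timer 0.9 [ 602.5 -310.6   44.2] [334.6 193.1]
timer 0.25 [408.8 -19.8   1.1] [351.  315.3]
top cam at [ 414.7 -193.8  974.4] 370.0356703631336
inspection_camera 0.74 [ 419.4 -378.4    3.2] [399.2 252.7]
view_point 0.85 [ 414.4 -329.3  153.4] [389.8 254.7]
drawer_lip 0.97 [ 402.8 -201.3   43.1] [330.8 259.5]
vial_rack 0.57 [419.1 -40.4   4.6] [268.6 253.1]
white_vial 0.43 [426.4  14.2   5.4] [247.7 250.3]
white_vial_mid 0.57 [428.9  15.2  50.2] [243.4 249.1]
red_vial 0.47 [441.4 -93.8   5.9] [289.3 244.3]
blue_vial 0.51 [442.  -40.1   5.2] [268.7 244.2]
spare_vial 0.48 [399.5 -22.7   6.9] [261.5 260.8]
amber_bottle 0.71 [670.  -12.    5.1] [260.1 159.1]
amber_bottle 0.4 [441.  -94.2   8.8] [289.3 244.5]
timer 0.88 [ 601.1 -305.3   47.7] [371.2 180.5]
timer 0.71 [ 418.6 -380.8    2.7] [400.1 253. ]
1.2 [-3.1 -0.5  0. ]
```

View pics/side0.png

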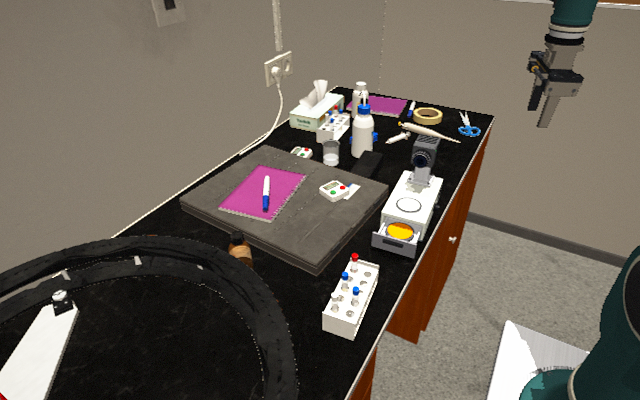

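View pics/top0.png

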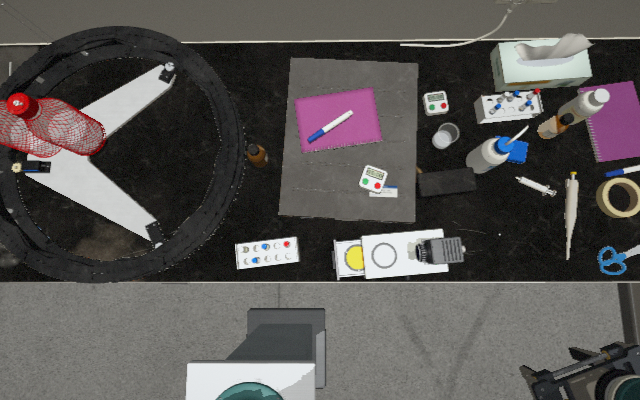

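```bash
python3 - <<'E'
import cv2
a=cv2.imread('pics/top0.png')[222:284,225:475]
cv2.imwrite('pics/c.png',cv2.resize(a,None,fx=3.2,fy=3.2,interpolation=cv2.INTER_CUBIC))
b=cv2.imread('pics/side0.png')[120:345,310:460]
b=cv2.resize(b,None,fx=2.6,fy=2.6,interpolation=cv2.INTER_CUBIC);cv2.imwrite('pics/d.png',b)
E
```

```text
(no output)
```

View pics/c.png

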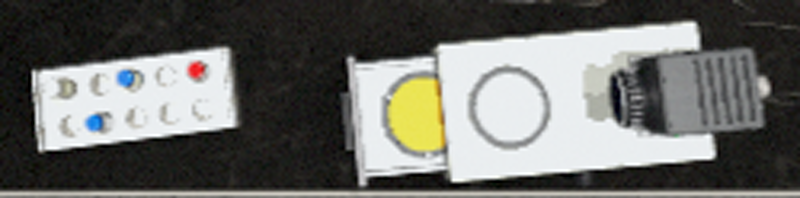

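View pics/d.png

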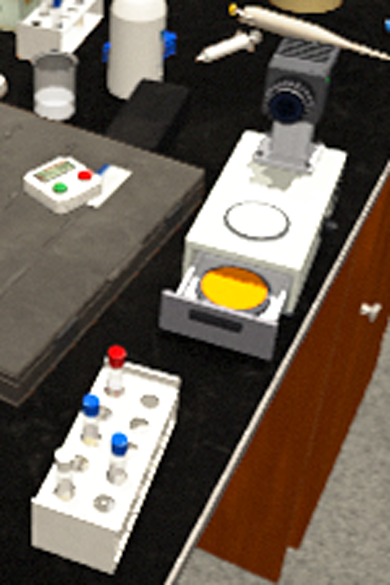

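```bash
python3 - <<'E'
from h import *
np.set_printoptions(precision=1,suppress=True)
f=lambda c,z:onz((225+(c[0]-1)/3.2,222+(c[1]-1)/3.2),z,"top")[:2]
print("win",f((510,107),64))
H=np.array([f(c,62) for c in((437,45),(696,22),(716,158),(452,182))]);print(H,H.mean(0)); fr=(H[0]+H[3])/2;bk=(H[1]+H[2])/2
e=(fr-bk);print("len",np.linalg.norm(e),"wid",np.linalg.norm(H[0]-H[3]),e/np.linalg.norm(e),"win from len",H.mean(0)+50*e/np.linalg.norm(e))
P=[f(c,52) for c in((350,58),(364,185))];print("panel",P,np.mean(P,0)); print("lip",f((343,121),44))
R=np.array([f(c,52) for c in((35,70),(228,48),(239,127),(43,151))]);print(R,R.mean(0)); y=(R[0]+R[3]-R[1]-R[2])/2;print(np.linalg.norm(y),y/np.linalg.norm(y))
print("white",f((66,88),84),"blue",f((125,77),84),"red",f((197,70),84),"spare",f((96,122),84))
# side view caps
g=lambda c,z:onz((310+c[0]/2.6,120+c[1]/2.6),z,"side")[:2]
for n,c in dict(white=(65,455),blue=(91,402),red=(116,353),spare=(119,440)).items(): print(n,g(c,82))
print("win side",g((257,220),64), "lip side",g((215,321),41))
for p in ([420,-40,120],[420,-120,60],[412,-330,160]): 
  for a in (0,np.pi/2):
    for ang in(-.087,):
      from scipy.spatial.transform import Rotation as Ro
      r=(Ro.from_euler('z',a+ang)*Ro.from_euler('x',np.pi)).as_rotvec(); print(p,a,kin.ik(p,r))
E
```

```text
win [ 413.3 -330.1]
[[ 460.2 -275.9]
 [ 477.1 -474.4]
 [ 375.  -483.8]
 [ 357.7 -285.2]] [ 417.5 -379.9]
len 199.25552177548903 wid 102.9323916037281 [-0.1  1. ] win from len [ 413.2 -330. ]
panel [array([ 451. , -209.4]), array([ 355. , -219.4])] [ 403.  -214.4]
lip [ 402.9 -203.8]
[[ 442.5   34.7]
 [ 458.9 -114.9]
 [ 398.6 -123.9]
 [ 380.8   26.4]] [420.2 -44.4]
150.89832054765517 [-0.1  1. ]
white [428.1   3.1] blue [436.1 -40.8] red [441.1 -94.6] spare [403.1 -20. ]
white [428.2  11.5]
blue [434.9 -40.5]
red [441.2 -94.4]
spare [402.  -18.7]
win side [ 412.1 -330. ] lip side [ 402.2 -208.2]
[420, -40, 120] 0 [ 0.4  0.3 -0.4  2.2  0.2  0.7 -1.8]
[420, -40, 120] 1.5707963267948966 [ 0.6  0.3 -0.6  2.2  0.3  0.7 -0.3]
[420, -120, 60] 0 [ 0.4  0.4 -0.2  2.2  0.1  0.6 -1.6]
[420, -120, 60] 1.5707963267948966 [ 0.6  0.4 -0.5  2.2  0.3  0.6 -0.2]
[412, -330, 160] 0 [ 0.7  0.3 -0.1  1.9  0.   0.9 -1.1]
[412, -330, 160] 1.5707963267948966 [ 0.9  0.4 -0.4  1.9  0.2  0.9  0.4]
```

```bash
cat >> h.py <<'E'
from scipy.spatial.transform import Rotation as Ro
C=np.array([417.5,-379.9]); YAW=.087; e=np.array([-np.sin(YAW),np.cos(YAW)])
def down(yaw): return (Ro.from_euler('z',np.pi/2+yaw)*Ro.from_euler('x',np.pi)).as_rotvec()
def P(s,z): return [*(C+s*e),z]
E
python3 - <<'E'
from h import *
np.set_printoptions(precision=2,suppress=True)
r=down(YAW)
robot.servo_line([212.3,-614.4,330],feed=250)
robot.movep(P(212,300),r); grip(0.0)
robot.servo_line(P(212,26),feed=250)
o=robot.observe();print(o["t"],o["tcp_pos"],o["contact_force"])
f0=np.array(o["contact_force"])
def F(): return (np.array(robot.observe()["contact_force"])-f0)[:2]@e
robot.servo_line(P(196,26),feed=100)
for s in range(192,122,-4):
    robot.servo_line(P(s,26),feed=60); f=F(); print(s,round(f,1),end=' | ')
    if f>14: break
    if s<=134 : break
o=robot.observe();print(o["t"],o["tcp_pos"])
snap("top","t1.png")
for d in viewer.pinpoint("drawer_lip","top")[:1]:
    X=w(d["at"],"top");print(X,(X[:2]-C)@e)
E
```

```text
6.175 [ 399.82 -168.89   26.79] [0.02 0.94 0.74]
192 -0.8 | 188 -0.6 | 184 0.1 | 180 -0.9 | 176 -1.1 | 172 -0.9 | 168 -0.4 | 164 -0.8 | 160 -1.4 | 156 -1.2 | 152 -0.1 | 148 -1.3 | 144 -1.1 | 140 -1.0 | 136 -0.8 | 132 -1.2 | 10.4833 [ 406.06 -248.56   25.95]
[446.22 -92.57   6.94] 283.7480894849013
```

```bash
python3 - <<'E'
from h import *
im=viewer.read_camera("side")[:,:,::-1]
cv2.imwrite('pics/s1.png',cv2.resize(im[120:345,270:500],None,fx=2.6,fy=2.6,interpolation=cv2.INTER_CUBIC))
for c in("side",):
  for d in viewer.pinpoint("drawer_lip",c)[:2]: X=w(d["at"],c);print(d["confidence"],X,(X[:2]-C)@e)
E
```

```text
0.71 [ 412.02309403 -257.85493736   45.17037059] 122.059364308737
```

View pics/s1.png

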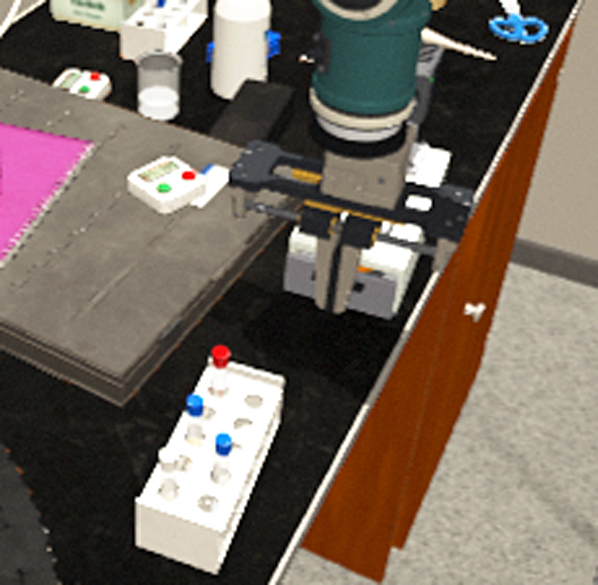

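Fingers are pushing the drawer front (about pixel 335,290), a little orange filter still shows; rack and vials untouched. Continue to the stop, feeling the force.

```bash
python3 - <<'E'
from h import *
def F(): return np.array(robot.observe()["contact_force"])[:2]@e
s=132
while s>112:
    s-=1; robot.servo_line(P(s,26),feed=30); f=F(); o=robot.observe(); print(s,round((np.array(o["tcp_pos"][:2])-C)@e,1),round(f,1),end=' | ')
    if f>14: break
robot.hold(.2);print(F())
robot.servo_line(P(150,26),feed=150); robot.servo_line(P(180,170),feed=250)
im=viewer.read_camera("side")[:,:,::-1]
cv2.imwrite('pics/s2.png',cv2.resize(im[120:345,270:500],None,fx=2.6,fy=2.6,interpolation=cv2.INTER_CUBIC))
for d in viewer.pinpoint("drawer_lip","side")[:2]: X=w(d["at"],"side");print(d["confidence"],X,(X[:2]-C)@e)
for n in("white_vial","red_vial"):
  for d in viewer.pinpoint(n,"side")[:2]: print(n,d["confidence"],w(d["at"],"side"))
print(robot.observe()["t"])
E
```

```text
131 131.5 3.6 | 130 130.3 4.1 | 129 128.3 1.6 | 128 127.2 1.4 | 127 126.7 -0.6 | 126 125.9 -0.7 | 125 125.8 3.5 | 124 125.7 5.8 | 123 125.6 9.4 | 122 125.6 10.8 | 121 125.5 13.2 | 120 125.4 15.7 | 16.678477493776143
0.58 [ 408.03923456 -266.35384453   48.16493911] 113.93875968356849
red_vial 0.7 [439.30797322 -96.72585984   2.90057353]
red_vial 0.29 [ 412.9265871  -329.87264951  150.62046702]
15.175
```

View pics/s2.png

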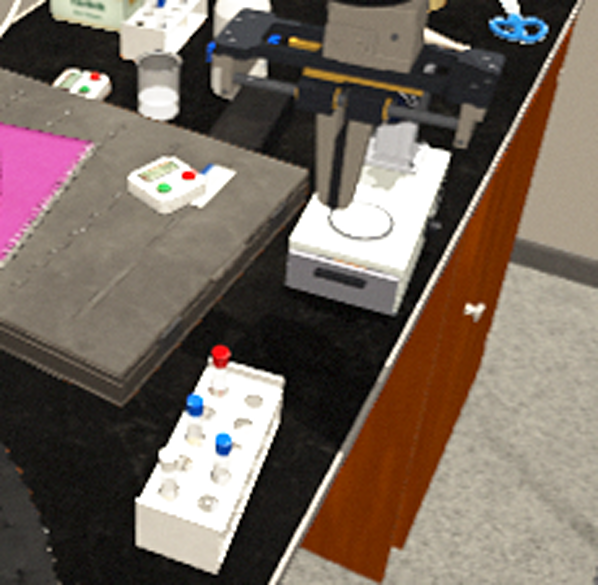

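Drawer home: front panel flush against the lamp house (pixel 345,285), the force showed the detent and then the hard stop. Now the vial.

```bash
python3 - <<'E'
from h import *
r=down(.108); V=[429,12]
robot.movep([*V,170],r); grip(0.5,12)
robot.servo_line([*V,75],feed=200); robot.servo_line([*V,50],feed=60)
o=robot.observe();print(o["t"],o["tcp_pos"],o["contact_force"])
im=viewer.read_camera("side")[:,:,::-1]
im2=viewer.read_camera("top")[:,:,::-1]
a=cv2.resize(im[225:345,290:420],None,fx=3,fy=3,interpolation=cv2.INTER_CUBIC);b=cv2.resize(im2[215:285,225:325],None,fx=3.9,fy=3.9,interpolation=cv2.INTER_CUBIC)
h=max(a.shape[0],b.shape[0]);z=lambda q:cv2.copyMakeBorder(q,0,h-q.shape[0],0,0,0)
cv2.imwrite('pics/s3.png',np.hstack([z(a),z(b)]))
print(h)
E
```

```text
18.0333 [428.84936102  12.13021403  49.77962966] [-0.58531153 -0.1123372  -0.83726577]
360
```

View pics/s3.png

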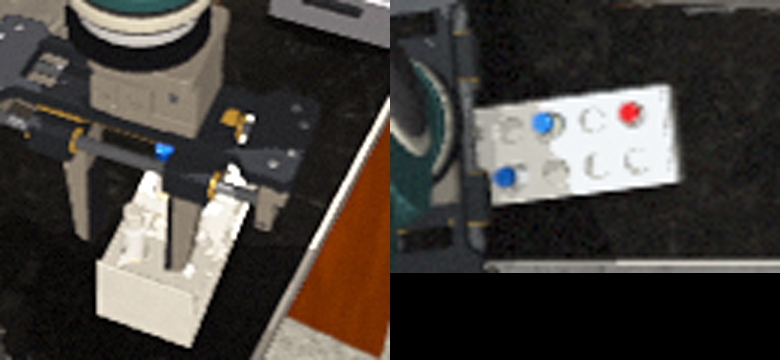

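The vial (pixel ~130,235, left part) stands between the fingers, and the rack is undisturbed. Grip and lift.

```bash
python3 - <<'E'
from h import *
V=[429,12]
grip(0.0,12); o=robot.observe();print(o["t"],o["grip_width"]*92,o["grip_force"],o["contact_force"])
if o["grip_width"]*92>8:
    robot.servo_line([*V,75],feed=50); robot.servo_line([*V,190],feed=150); robot.hold(.2)
    o=robot.observe();print(o["t"],o["grip_width"]*92,o["contact_force"])
    ims=[viewer.read_camera(n)[:,:,::-1] for n in("side","top")]
    for n in("white_vial_mid","white_vial"):
      for d in viewer.pinpoint(n,"side")[:1]: print(n,d["confidence"],w(d["at"],"side"))
    a=cv2.resize(ims[0][205:345,270:400],None,fx=3,fy=3,interpolation=cv2.INTER_CUBIC);cv2.imwrite('pics/s4.png',a)
    for z in(145,): print(px([*V,z+39],"side"),px([*V,z-39],"side"),"crop off 270,205 x3")
E
```

```text
18.7167 13.48473250837259 12.000174075365067 [0.33344116 0.29445749 0.10263949]
20.4833 13.41038948055381 [-0.27018787  0.29839453 -0.2109277 ]
white_vial_mid 0.8 [430.88150548  10.41437939 186.92210428]
white_vial 0.85 [427.4172071   12.78073829 146.59582275]
[335.08014178 253.64534195] [334.59767979 285.96989984] crop off 270,205 x3
```

View pics/s4.png

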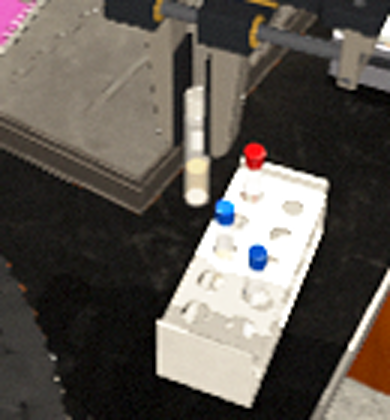

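Vial is held upright between the fingers, foot at crop pixel (197,200); rack and other vials undisturbed. Move to the viewpoint.

```bash
python3 - <<'E'
from h import *
r=down(YAW)
robot.servo_line([413,-280,192],feed=200,rotation=r)
robot.servo_line([413,-330,175],feed=100); robot.servo_line([413,-330,155],feed=40); robot.hold(.5)
o=robot.observe();print(o["t"],o["tcp_pos"],o["grip_width"]*92,o["contact_force"])
ims=[viewer.read_camera(n)[:,:,::-1] for n in("side","top")]
for c in("side","top"):
  for n in("white_vial_mid","white_vial","view_point","drawer_lip"):
    for d in viewer.pinpoint(n,c)[:1]: print(c,n,d["confidence"],w(d["at"],c).round(1))
a=cv2.resize(ims[0][120:270,340:480],None,fx=4,fy=4,interpolation=cv2.INTER_CUBIC)
for z in(111,150,189): print(z,((px([413,-330,z],"side")-[340,120])*4).round())
cv2.imwrite('pics/s5.png',a)
E
```

```text
24.1167 [ 412.99454121 -330.02854744  155.05478503] 13.56387915723393 [ 0.96276462  0.50217927 -0.33393606]
side white_vial_mid 0.49 [ 417.9 -328.6  154.6]
side white_vial 0.49 [ 410.4 -328.2  111. ]
side view_point 0.75 [ 415.9 -330.   149.7]
side drawer_lip 0.71 [ 409.1 -263.8   42.5]
top view_point 0.85 [ 412.  -332.   154.5]
top drawer_lip 0.73 [ 412.6 -260.1   40.2]
111 [284. 273.]
150 [293. 216.]
189 [302. 156.]
```

View pics/s5.png

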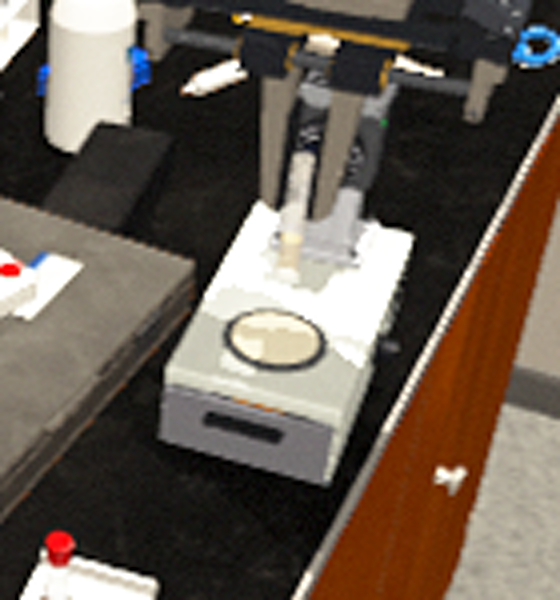

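The vial hangs upright over the lit window: foot seen at (287,272) and top at (302,155), against predicted (284,273) and (302,156). The drawer front is flush.

```bash
python3 -c "
from h import *
print(robot.job_done())"
```

```text
the job is handed in; nothing more can be done
None
```

I pushed the drawer home to its stop past the detent. Then I took the white-capped vial from the rack and handed the job in with it held still and upright over the window centre, its middle at lens height (TCP within 0.1 mm of target).

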